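# Unload the luminescence counter

## Robot

A 7-joint arm with a two-finger parallel gripper is mounted at the origin on the work surface. World frame = base frame: x ahead of the robot, y to its left, z up, the work surface at z = 0. Lengths are in m, angles in rad, forces in N, time in s.
With the tool pointing down it reaches from about 0.35 to 0.9 m from the base axis. Payload 7.2 kg.
Tool frame: the origin (TCP) lies between the finger pads; the fingertips stand 8 mm ahead of it and the grasp point (between the pads) lies 11 mm behind it; x points along the fingers, y is the direction in which the jaws open and shut, and the axes are right-handed (so a half turn about x gives the same grasp; the last joint's range is limited). The gripper opens to 88 mm and grips with 3 to 60 N. Pads are 20 mm wide; open, the fingers measure 115 mm over their backs; the gripper's body (75 mm by 178 mm) begins 61 mm behind the grasp point.
Start: joints at [-1.344, 0.411, -0.013, 1.596, 0.006, 1.134, -0.082], TCP at [0.182, 0.598, 0.231] pointing down, gripper open.
Joint ranges: [-2.95, 2.95], [-0.29, 1.99], [-1.47, 1.44], [0.14, 2.54], [-1.03, 4.17], [0.13, 1.85], [-2.86, 2.86]. Speed limits (rad/s): [2.39, 2.39, 3.01, 3.01, 3.14, 3.14, 3.14].

## Interface

Orientations are given as a unit quaternion [x, y, z, w].
In Python, from plant import robot, viewer, order gives the robot as it stands.
- The arm moves only by the tool drive_tool, never from a script. Its argument "targets" is a list of rows, each an object of numbers: "tx", "ty", "tz": the shift along the tool's x, y, z in m; "ax", "ay", "az": the turn, a rotation vector about the tool's x, y, z in degrees. A call has 1 to 20 rows; each row shifts and turns the commanded pose from where the row before left it, along the tool's axes as they then stand; what a row does not reach is not made up. A row lasts 1/10 s, in which the tool goes at most 50 mm and 8.59 degrees, less where a joint would pass 70% of its speed; a pose out of reach is approached as far as the arm can. A call is refused whole if a number of a shift passes 0.05 or a number of a turn 8.59, either way. A call with a gripper value outside its range is refused whole. "jaw" is the finger opening in m, from 0 to 0.0878, set as the call begins (left out, the last holds). The fingers move at their own pace and stop on an object; "newtons" is the grip in N (left out, the last holds). Time passes only in rows, so rows that do not move let the fingers close. It gives the time, the measured TCP pose, the force and the opening at its end, in the units of the state.
- robot.get_obs(): the state, without advancing time (a new reading comes with each control period).
- viewer.grab_frame(name): name is "side" or "top"; returns a dict with "image" (480x640x3 uint8, blue, green, red), "fx", "fy", "cx", "cy" (pixels), "R" (3x3) and "t" (3): a world point X has camera coordinates R X + t. Camera axes: x right, y down, z forward; pixel columns grow to the right and rows downward; lengths in m; the calibration is good to about 2 mm. A picture is of the moment at which its call begins. There is no depth.
- order.close_job(): hands the job in, once; it reports no verdict.
Trained networks look in a picture, given as the dict that the camera call returned (one of the last four; its "shot" number tells which), for a name from the list of things; names that differ only in an ending like _2 or _b are one class to them, and where a whole thing is asked for, a point or a joint stands for the part that bears it (a point fixed in the world has none). Each returns a list of dicts, best first, with "p" (0 to 1); they miss things now and then, are a little off and sometimes report something else, mostly with a low value. They report only what shows in the picture. A call takes as long as a camera call. They do not tell look-alikes from the thing itself.
- viewer.regions_of(picture, target): "mask" (480x640 bool, what is visible of it) and "uv" ([column, row] in pixels, amid what is visible of it).
- viewer.pinpoint(picture, target): "uv" ([column, row] in pixels: a listed point, or the origin of a listed thing).
The state is a dict: "time_s": time; "joints": joint angles; "qd": joint speeds; "joint_torque": joint torques, N m; "tool_pos": TCP position; "orientation": TCP orientation; "wrist_force": force on the tool from outside, world axes, zero at the start; "moment": the same for the moment, N m; "width": finger opening in m.
Only numpy, scipy, OpenCV 4.12 (cv2) and the standard library are available. Lean on these libraries where they do the work, as an engineer would, in place of code of your own. Each camera call takes 0.05 s, during which the arm holds its last target. There are 200 camera calls.

## Task

The reading is finished: pull the sample slide of the luminescence counter out to its stop, lift the thin glass vial out of the slide's cup and stand it upright in the blue tray with the counted vials, then push the empty slide fully home so that no light reaches the detector. The vial is delicate: hold it with a light grip, keep it upright and set it down softly. Do not knock over or shove the trays, the other vials or the glassware.

Things in the scene. Friction and masses are not known exactly. Their poses are not given: they have to be found in the camera images.
- counter: bench counter: grey base under a white shell with a blue stripe, 260 deep (x) x 300 wide (y) x 160 high. Origin: centre of its underside; its front faces along its own -x. The base's front face is at own x = -130; above 112 mm height the white shell overhangs to own x = -145. Fixed in place during a run
- slide (a joint): sample slide in the counter's front, 0 = home (shut), 0.095 m = fully out at its stop; it moves along the counter's own -x. An over-centre spring holds it at both ends: it takes about 5 N to start it from either end, less and less towards the middle, where friction may leave it standing, and past the middle it is drawn on to the other end
- slide_knob (a point): centre of the slide's bright metal pull knob, a plain cylinder of 26 mm diameter and 24 mm length lying along the counter's x, at 66 mm height; it stands on a 9 mm stem 34 mm in front of the slide's grey front panel (panel 74 wide, 86 high, top edge at 110 mm). The point moves with the slide; its axes are the counter's
- slide_cup (a point): centre of the floor of the slide's white cup, at 39 mm height, 53 mm behind the front of the panel; the cup is 12 mm deep, 31 mm inside, 39 mm outside. With the slide fully out, the cup's centre stands 50 mm in front of the base's face and 35 mm in front of the white shell's overhang
- vial: the glass vial to unload, 27 mm diameter, 60 mm high, straight glass up to 41 mm and a white screw cap of 24 mm diameter from 45 to 60 mm; 25 to 50 g. At the start it stands in the cup, hidden inside the counter. Origin: centre of its underside, z up. It cracks if the two fingers together press it with more than 70 N in all (35 N from each), or if it is pressed or dropped on the tray, the counter or its slide with more than 30 N
- blue_tray: open blue tray 170 (x) x 130 (y) x 20 high, walls and floor 4 mm thick; origin: centre of its underside. Two counted vials stand at its own +x end; its -x half is free. It rests on the table
- white_tray: open white tray of the same size with three vials that wait to be counted; leave it alone. It may be on either side of the blue one
- counted0: a counted vial in the blue tray, same size as the vial; origin: centre of its underside
- counted1: another counted vial in the blue tray, the same
- waiting0: a waiting vial in the white tray, the same size
- waiting1: the same
- waiting2: the same
- amber_bottle: amber bottle with red cap, 60 mm diameter, 120 mm high, behind the trays; origin: centre of its underside
- beaker: glass beaker, 68 mm diameter, 85 mm high, beside the counter; origin: centre of its underside
There are look-alikes about, which are no part of the job. Of the things like the blue_tray, leave any that is black; of the rest the smaller one is meant.

How it is judged:
On the way, in this order (a step that is already met when the one before it is completed fails the run):
1. the slide is pulled out to its stop with the vial in its cup (value of joint slide above 0.088 m and distance between vial and slide_cup below 0.012 m), for 0.2 s.
2. the vial stands released in the blue tray (z of vial in the frame of blue_tray below 0.009 m and x of vial in the frame of blue_tray between -0.081 and 0.081 m and y of vial in the frame of blue_tray between -0.061 and 0.061 m and angle between vial's own z axis and vertical below 0.15 rad and contact force between the fingers and vial below 0.1 N), for 0.2 s.
At the end, for the whole second after the job is handed in: The slide is home (within 5 mm of fully shut), and the vial stands upright (within 0.15 rad), at rest and released on the floor of the blue tray (value of joint slide below 0.005 m and z of vial in the frame of blue_tray below 0.009 m and x of vial in the frame of blue_tray between -0.081 and 0.081 m and y of vial in the frame of blue_tray between -0.061 and 0.061 m and angle between vial's own z axis and vertical below 0.15 rad and linear speed of vial below 0.02 m/s); the robot touches nothing.
It fails at once if the vial is squeezed with more than 70 N by the fingers (both together) (contact force between the fingers and vial above 70 N).
It fails at once if the vial is pressed or dropped on the blue tray, the counter or its slide with more than 30 N (contact force between vial and blue_tray above 30 N or contact force between vial and counter above 30 N).
It fails at once if the vial is tipped more than 0.7 rad (angle between vial's own z axis and vertical above 0.7 rad).
It fails at once if another vial, the bottle or the beaker is tipped over or shoved (angle between any of counted0, counted1, waiting0, waiting1, waiting2's own z axis and vertical above 0.5 rad or distance of any of counted0, counted1, waiting0, waiting1, waiting2, amber_bottle, beaker from where it was at the start of the episode above 0.025 m).
It fails at once if a tray is shoved (distance of any of blue_tray, white_tray from where it was at the start of the episode above 0.025 m).
It also fails if it takes over 64 s, if anything falls off the work surface, if the arm or the gripper's body presses on something with over 40 N, if the wrist force passes 120 N, or if a joint passes its speed limit or range.

## Working session

There is one attempt and no reset: what is moved stays moved. The work goes in short steps, Python scripts to look and compute and a tool call to move; the robot and the scene stay as the last step left them, time stands still between calls to the robot, and variables do not carry over. Pictures are saved under pics/ and viewed, about 8 in all and at most 12, crops included, and the job is handed in when it is done.

Besides the shell and the picture viewer there is one more tool, called after "Request:" as name(argument=value, ...) on one line, values as JSON. drive_tool: Moves the arm, as the interface text tells. Its arguments: {"type":"object","properties":{"targets":{"type":"array","items":{"type":"object","properties":{"tx":{"type":"number"},"ty":{"type":"number"},"tz":{"type":"number"},"ax":{"type":"number"},"ay":{"type":"number"},"az":{"type":"number"}}}},"jaw":{"type":"number"},"newtons":{"type":"number"}},"required":["targets"]}

```bash
ls; mkdir -p pics
python3 - <<'E'
from plant import robot, viewer
import cv2
o=robot.get_obs(); print({k:o[k] for k in('time_s','tool_pos','orientation','width')})
for n in('top','side'):
    p=viewer.grab_frame(n); cv2.imwrite(f'pics/{n}0.png',p['image'])
    print(n,p['fx'],p['cx'],p['cy'],p['R'],p['t'])
    for t in('counter','slide_knob','slide_cup','blue_tray','white_tray','counted0','waiting0','amber_bottle','beaker'):
        print(t,[([round(float(a)) for a in d['uv']],round(d['p'],2)) for d in viewer.pinpoint(p,t)][:7])
E
```

```text
pics
{'time_s': 0.0, 'tool_pos': array([0.18149358, 0.59755804, 0.22979795]), 'orientation': array([ 0.10327846,  0.69948157, -0.1044226 ,  0.69939618]), 'width': 0.08792994294672722}
top 519.5786971374919 321.1256765792946 245.53856539154728 [[-1.89928615e-03 -9.99952032e-01  9.60866940e-03]
 [-9.93595491e-01  8.01450748e-04 -1.12992737e-01]
 [ 1.12979616e-01 -9.76173613e-03 -9.93549352e-01]] [-0.00246251  0.52685753  1.19362534]
counter []
slide_knob [([392, 198], 0.71)]
slide_cup []
blue_tray [([175, 259], 0.95), ([214, 369], 0.67), ([350, 310], 0.57)]
white_tray [([256, 256], 0.69)]
counted0 [([168, 233], 0.75), ([266, 236], 0.66), ([186, 238], 0.58), ([459, 358], 0.58)]
waiting0 [([244, 240], 0.71), ([266, 232], 0.51), ([264, 271], 0.46)]
amber_bottle [([294, 137], 0.98)]
beaker [([458, 359], 0.92)]
side 622.4492508993542 305.2998082180456 234.89961506672898 [[-0.11460889  0.99339951 -0.00471252]
 [ 0.84749027  0.09529812 -0.52218628]
 [-0.5182905  -0.06384101 -0.85281843]] [ 0.0576324  -0.387073    1.69454203]
counter []
slide_knob [([223, 283], 0.56)]
slide_cup []
blue_tray [([459, 265], 0.92), ([283, 199], 0.75), ([418, 169], 0.64)]
white_tray [([219, 283], 0.73), ([375, 260], 0.56)]
counted0 [([466, 290], 0.83), ([449, 283], 0.63)]
waiting0 [([384, 277], 0.73), ([359, 278], 0.6), ([360, 251], 0.59)]
amber_bottle [([322, 377], 0.59)]
beaker []
```

View pics/top0.png

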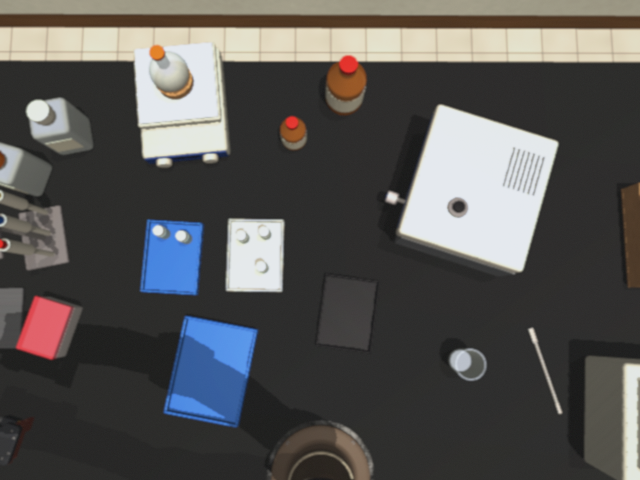

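View pics/side0.png

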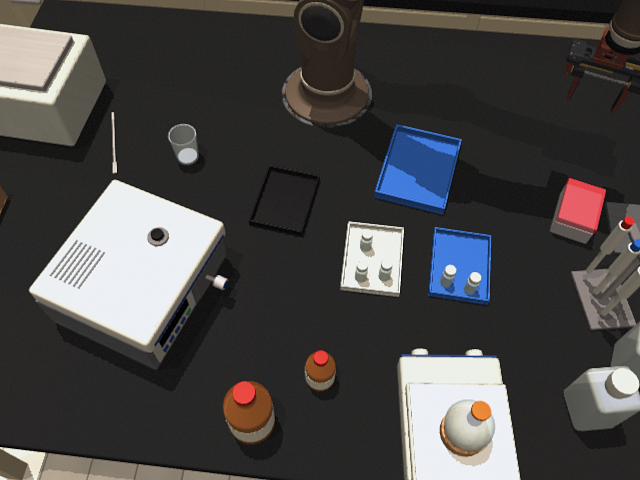

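The candidates for blue_tray in the top view are (172,257), small and blue with two vials; (211,370), larger, blue and empty; and (347,312), black. The small one at (172,257) fits, because black is excluded and it is the smaller of the other two. I'll confirm it in a crop and measure.

```bash
cat > h.py <<'E'
import numpy as np, cv2
from scipy.optimize import least_squares
from scipy.spatial.transform import Rotation as Ro
def ray(p,uv):
    R,t=np.array(p['R']),np.array(p['t'])
    return -R.T@t, R.T@np.array([(uv[0]-p['cx'])/p['fx'],(uv[1]-p['cy'])/p['fy'],1])
def at_z(p,uv,z):
    c,d=ray(p,uv); return c+d*(z-c[2])/d[2]
def tri(ps,uvs):
    A=np.zeros((3,3));b=np.zeros(3)
    for p,u in zip(ps,uvs):
        c,d=ray(p,u); d/=np.linalg.norm(d); P=np.eye(3)-np.outer(d,d); A+=P; b+=P@c
    return np.linalg.solve(A,b)
def quad(p,mask,z):
    "rectangle of a mask back-projected to height z: centre, sizes, angle"
    c=max(cv2.findContours(mask.astype('uint8'),0,cv2.CHAIN_APPROX_NONE)[0],key=cv2.contourArea)
    w=np.array([at_z(p,u[0],z)[:2] for u in c],np.float32)
    return cv2.minAreaRect(w*1000)
E
python3 - <<'E'
from h import *
from plant import robot, viewer
T=viewer.grab_frame('top');S=viewer.grab_frame('side')
for n,p in(('top',T),('side',S)):
    hsv=cv2.cvtColor(p['image'],cv2.COLOR_BGR2HSV)
    for d in viewer.regions_of(p,'blue_tray'): print(n,'blue',np.round(d['uv']),d['p'],quad(p,d['mask'],.02))
    for d in viewer.regions_of(p,'counter'): print(n,'counter',d['uv'],d['p'],quad(p,d['mask'],.16))
    for d in viewer.regions_of(p,'slide_knob'): print(n,'slide',d['uv'],d['p'],d['mask'].sum())
    for t in('slide_knob','counted0','blue_tray'):print(n,t,[(np.round(d['uv'],1),round(d['p'],2),at_z(p,d['uv'],.066 if t=='slide_knob' else 0).round(3)) for d in viewer.pinpoint(p,t)])
    # white shell top
    w=((hsv[...,1]<40)&(hsv[...,2]>225)).astype('uint8'); w=cv2.morphologyEx(w,cv2.MORPH_OPEN,np.ones((3,3)))
    k,l,s,c=cv2.connectedComponentsWithStats(w)
    i=l[190,500] if n=='top' else l[300,130]; print(n,'shelltop',i,s[i],quad(p,l==i,.16))
print(Ro.from_quat(robot.get_obs()['orientation']).as_matrix().round(3))
cv2.imwrite('pics/a.png',cv2.vconcat([cv2.resize(T['image'][200:440,120:400],None,fx=2,fy=2),cv2.resize(cv2.resize(T['image'][100:160,350:420],None,fx=1,fy=1),(560,1))]))
cv2.imwrite('pics/b.png',cv2.hconcat([cv2.resize(T['image'][90:280,370:570],(400,380)),cv2.resize(S['image'][170:370,30:240],(400,380))]))
E
```

```text
top blue [175. 261.] 0.89 ((501.92022705078125, 348.70623779296875), (135.6800537109375, 169.78038024902344), 86.41098022460938)
top blue [348. 312.] 0.8 ((369.2698059082031, -66.5738296508789), (132.14309692382812, 170.18296813964844), 82.01819610595703)
top blue [211. 372.] 0.71 ((238.382080078125, 251.3072509765625), (174.94320678710938, 226.52516174316406), 78.53789520263672)
top counter [474.5, 191.6] 0.62 ((635.825927734375, -314.98681640625), (321.14630126953125, 324.0189514160156), 71.32467651367188)
top slide [391.9, 199.8] 0.52 170
top slide_knob [(array([391.8, 199.4]), 0.72, array([ 0.63 , -0.166,  0.066])), (array([458.7, 359. ]), 0.21, array([ 0.267, -0.31 ,  0.066]))]
top counted0 [(array([184.5, 235.2]), 0.7, array([0.556, 0.326, 0.   ])), (array([167.2, 232.6]), 0.51, array([0.562, 0.368, 0.   ])), (array([253.3, 256.5]), 0.42, array([0.504, 0.16 , 0.   ]))]
top blue_tray [(array([344. , 311.6]), 0.9, array([ 0.372, -0.058,  0.   ])), (array([175.6, 260.2]), 0.6, array([0.495, 0.346, 0.   ])), (array([211.8, 370.8]), 0.58, array([0.235, 0.253, 0.   ]))]
top shelltop 
[... 624 characters left out ...]
828125), 72.1285171508789)
side slide [206.4, 281.3] 0.68 593
side slide_knob [(array([218.8, 282.9]), 0.7, array([ 0.636, -0.169,  0.066]))]
side counted0 [(array([464.6, 289.5]), 0.78, array([0.559, 0.362, 0.   ])), (array([448. , 280.7]), 0.59, array([0.541, 0.326, 0.   ]))]
side blue_tray [(array([418.1, 171.3]), 0.75, array([0.241, 0.253, 0.   ])), (array([457.6, 266.2]), 0.68, array([0.501, 0.348, 0.   ])), (array([285.4, 202. ]), 0.61, array([ 0.37 , -0.064,  0.   ]))]
side shelltop 2 [   30   181   192   163 15425] ((641.9833984375, -340.3645324707031), (268.9435729980469, 293.78912353515625), 71.79237365722656)
[[ 0.     0.291  0.957]
 [ 0.     0.957 -0.291]
 [-1.     0.     0.   ]]
```

View pics/a.png

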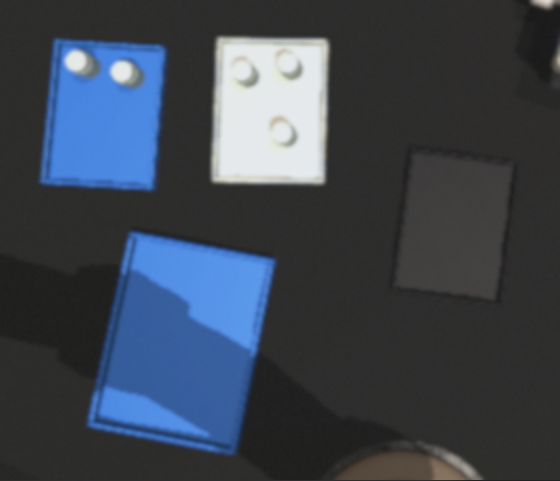

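View pics/b.png

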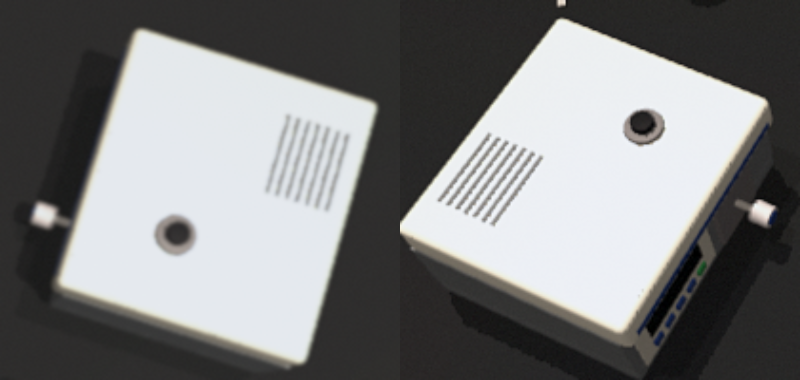

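The crop confirms it: the small blue tray, with two vials at its far end (top px 175,258), is the one meant. The other blue tray is clearly larger and empty. First I'll turn the tool so the jaw lies across the knob axis.

Request:
drive_tool(targets=[{"ax": 8.3}, {"ax": 8.3}, {"ax": 8.3}, {"ax": 8.3}, {"ax": 8.3}, {"ax": 8.3}, {"ax": 8.3}, {"ax": 8.3}, {"ax": 8.3}, {"ax": 8.3}, {"ax": 8.3}], jaw=0.0878, newtons=20)

```text
schema error: expected keys tx, ty, tz, ax, ay, az
```

Run:
```python
from h import *
from plant import robot, viewer
o=robot.get_obs(); print(o['time_s'],o['joints'].round(2),o['tool_pos'],Ro.from_quat(o['orientation']).as_matrix().round(3))
K=[]
for i in range(6):
    ps=[viewer.grab_frame(n) for n in('top','side')]
    us=[viewer.pinpoint(p,'slide_knob') for p in ps]
    if all(us) : K.append(tri(ps,[u[0]['uv'] for u in us])); print(K[-1].round(4))
print(np.median(K,0))
for p in ps:
    h=cv2.cvtColor(p['image'],cv2.COLOR_BGR2HSV); c,d=(int(v) for v in us[ps.index(p) if 0 else (0 if p is ps[0] else 1)][0]['uv'])
    print(h[d-10:d+11,c-12:c+13,2])
```

```text
1.7 [-1.34  0.41 -0.01  1.6   0.01  1.13 -0.08] [0.18160432 0.59804974 0.23067458] [[ 0.     0.291  0.957]
 [ 0.     0.957 -0.291]
 [-1.     0.     0.   ]]
[ 0.6301 -0.1665  0.0625]
[ 0.6298 -0.1681  0.0548]
[ 0.6355 -0.166   0.0676]
[ 0.6328 -0.1681  0.0582]
[ 0.1906 -0.4418 -0.7769]
[ 0.6296 -0.164   0.0465]
[ 0.6299482  -0.16727631  0.05649654]
[[ 45  45  45  41  38  37  36  40  41  43  45  68 106 134 136 122 105  80
   60  46  38  30  28  27  28]
 [ 45  45  40  37  34  33  35  35  36  38  50  87 144 184 195 184 166 142
  119  99  79  57  41  32  28]
 [ 45  44  37  33  34  32  34  33  32  37  63 113 170 215 223 220 210 195
  180 161 134 102  72  45  29]
 [ 44  40  36  33  34  34  33  32  32  47  84 139 194 225 229 228 225 222
  217 204 180 147 105  62  33]
 [ 42  37  35  32  35  35  33  33  35  58 106 164 216 232 233 230 228 228
  226 222 207 169 118  66  33]
 [ 42  36  34  32  31  33  34  34  37  63 115 176 222 233 235 234 232 230
  229 226 212 169 112  62  34]
 [ 41  37  32  34  34  32  33  32  40  73 122 186 222 229 231 232 232 231
  230 227 211 165 114  75  51]
 [ 42  36  34  
[... 2961 characters left out ...]
55  82 104 129 124  80  65  29  24  20
   19  18  18  19  18  23  44]
 [ 18  17  19  21  20  17  16  16  17  27  51  79  86  69  52  18  17  22
   22  21  19  19  22  32  38]
 [ 14  18  18  16  18  17  19  18  17  18  16  24  35  32  22  17  18  18
   18  20  16  18  29  35  34]
 [ 17  19  23  23  16  20  18  19  17  17  19  13  18  15  15  20  19  22
   19  20  22  32  35  36  37]
 [ 16  16  17  17  23  18  17  17  20  16  16  15  22  22  23  20  17  16
   15  20  22  37  35  37  32]
 [ 22  20  18  21  16  17  21  21  19  20  19  18  20  28  16  21  21  18
   19  21  21  38  37  35  35]
 [ 16  19  20  21  18  22  22  15  17  20  20  19  21  22  19  16  22  22
   15  22  32  36  31  37  33]]
```

Request:
drive_tool(targets=[{"tx": 0, "ty": 0, "tz": 0, "ax": 8.3, "ay": 0, "az": 0}, {"tx": 0, "ty": 0, "tz": 0, "ax": 8.3, "ay": 0, "az": 0}, {"tx": 0, "ty": 0, "tz": 0, "ax": 8.3, "ay": 0, "az": 0}, {"tx": 0, "ty": 0, "tz": 0, "ax": 8.3, "ay": 0, "az": 0}, {"tx": 0, "ty": 0, "tz": 0, "ax": 8.3, "ay": 0, "az": 0}, {"tx": 0, "ty": 0, "tz": 0, "ax": 8.3, "ay": 0, "az": 0}, {"tx": 0, "ty": 0, "tz": 0, "ax": 8.3, "ay": 0, "az": 0}, {"tx": 0, "ty": 0, "tz": 0, "ax": 8.3, "ay": 0, "az": 0}, {"tx": 0, "ty": 0, "tz": 0, "ax": 8.3, "ay": 0, "az": 0}, {"tx": 0, "ty": 0, "tz": 0, "ax": 8.3, "ay": 0, "az": 0}, {"tx": 0, "ty": 0, "tz": 0, "ax": 8.3, "ay": 0, "az": 0}], jaw=0.0878, newtons=20)

```text
time_s: 4.0
tool_pos: [0.1815, 0.5981, 0.2307]
orientation: [0.574, 0.413, -0.574, 0.413]
wrist_force: [-0.5, 0.1, 0.4]
width: 0.088
```

Request:
drive_tool(targets=[{"tx": 0, "ty": 0.035, "tz": 0.03, "ax": 0, "ay": 0, "az": 0}, {"tx": 0, "ty": 0.035, "tz": 0.03, "ax": 0, "ay": 0, "az": 0}, {"tx": 0, "ty": 0.035, "tz": 0.03, "ax": 0, "ay": 0, "az": 0}, {"tx": 0, "ty": 0.035, "tz": 0.03, "ax": 0, "ay": 0, "az": 0}, {"tx": 0, "ty": 0.035, "tz": 0.03, "ax": 0, "ay": 0, "az": 0}, {"tx": 0, "ty": 0.035, "tz": 0.03, "ax": 0, "ay": 0, "az": 0}])

```text
time_s: 4.6
tool_pos: [0.3256, 0.3599, 0.2309]
orientation: [0.573, 0.415, -0.573, 0.415]
wrist_force: [0.5, -0.1, -0.2]
width: 0.0877
```

```bash
cat > st.py <<'E'
from h import *
from plant import robot
o=robot.get_obs(); R=Ro.from_quat(o['orientation']).as_matrix(); p=o['tool_pos']
print('t',round(o['time_s'],2),'j',o['joints'].round(2),'p',p.round(4),'grasp',(p-.011*R[:,0]).round(4),'w',round(o['width'],4))
print('F tool',(R.T@o['wrist_force']).round(2)); print(R.round(3))
E
python3 st.py
```

```text
t 4.6 j [-1.31  0.17  0.43  1.95 -0.08  1.04 -1.16] p [0.3256 0.3599 0.2309] grasp [0.3256 0.3599 0.2419] w 0.0877
F tool [ 0.17  0.51 -0.07]
[[ 0.     0.95  -0.312]
 [ 0.001 -0.312 -0.95 ]
 [-1.    -0.    -0.001]]
```

Request:
drive_tool(targets=[{"tx": 0, "ty": 0.038, "tz": 0.029, "ax": 0, "ay": 0, "az": 0}, {"tx": 0, "ty": 0.038, "tz": 0.029, "ax": 0, "ay": 0, "az": 0}, {"tx": 0, "ty": 0.038, "tz": 0.029, "ax": 0, "ay": 0, "az": 0}, {"tx": 0, "ty": 0.038, "tz": 0.029, "ax": 0, "ay": 0, "az": 0}, {"tx": 0, "ty": 0.038, "tz": 0.029, "ax": 0, "ay": 0, "az": 0}, {"tx": 0, "ty": 0.038, "tz": 0.029, "ax": 0, "ay": 0, "az": 0}])

```text
time_s: 5.2
tool_pos: [0.4881, 0.1234, 0.2311]
orientation: [0.573, 0.415, -0.572, 0.415]
wrist_force: [0.1, 1.0, 0.3]
width: 0.0877
```

```bash
python3 st.py
```

```text
t 5.2 j [-0.87  0.22  0.63  1.92 -0.15  1.05 -0.5 ] p [0.4881 0.1234 0.2311] grasp [0.4881 0.1234 0.2421] w 0.0877
F tool [-0.26 -0.17 -0.95]
[[ 0.001  0.95  -0.312]
 [ 0.001 -0.312 -0.95 ]
 [-1.     0.001 -0.001]]
```

Request:
drive_tool(targets=[{"tx": 0, "ty": 0.038, "tz": 0.029, "ax": 0, "ay": 0, "az": 0}, {"tx": 0, "ty": 0.038, "tz": 0.029, "ax": 0, "ay": 0, "az": 0}, {"tx": 0, "ty": 0.038, "tz": 0.029, "ax": 0, "ay": 0, "az": 0}, {"tx": 0, "ty": 0.038, "tz": 0.029, "ax": 0, "ay": 0, "az": 0}, {"tx": 0, "ty": 0.038, "tz": 0.029, "ax": 0, "ay": 0, "az": 0}, {"tx": 0, "ty": 0.038, "tz": 0.029, "ax": 0, "ay": 0, "az": 0}, {"tx": 0, "ty": 0, "tz": 0, "ax": 0, "ay": -8.4, "az": 0}, {"tx": 0, "ty": 0, "tz": 0, "ax": 0, "ay": -8.4, "az": 0}, {"tx": 0, "ty": 0, "tz": 0, "ax": 0, "ay": -8.4, "az": 0}])

```text
time_s: 6.1
tool_pos: [0.6501, -0.1135, 0.2318]
orientation: [-0.434, -0.311, 0.685, -0.495]
wrist_force: [0.7, 1.1, -0.4]
width: 0.0876
```

```bash
cat >> st.py <<'E'
import sys
if len(sys.argv)>3:
    G=np.array([float(v) for v in sys.argv[1:4]]); print('grasp->target in tool axes',(R.T@(G-(p-.011*R[:,0]))).round(4))
E
python3 st.py .632 -.168 .066
```

```text
t 6.1 j [-0.6   0.67  0.8   1.48 -0.03  1.26 -0.2 ] p [ 0.6501 -0.1135  0.2318] grasp [ 0.6516 -0.109   0.2417] w 0.0876
F tool [-0.2   0.33 -1.28]
[[-0.133  0.949 -0.286]
 [-0.409 -0.315 -0.857]
 [-0.903  0.003  0.43 ]]
grasp->target in tool axes [ 0.1854 -0.0005 -0.0194]
```

Request:
drive_tool(targets=[{"tx": 0.035, "ty": 0, "tz": -0.0095, "ax": 0, "ay": 0, "az": 0}, {"tx": 0.035, "ty": 0, "tz": -0.01, "ax": 0, "ay": 0, "az": 0}, {"tx": 0.03, "ty": 0, "tz": 0, "ax": 0, "ay": 0, "az": 0}, {"tx": 0.03, "ty": 0, "tz": 0, "ax": 0, "ay": 0, "az": 0}, {"tx": 0.025, "ty": 0, "tz": 0, "ax": 0, "ay": 0, "az": 0}, {"tx": 0.02, "ty": 0, "tz": 0, "ax": 0, "ay": 0, "az": 0}, {"tx": 0.01, "ty": 0, "tz": 0, "ax": 0, "ay": 0, "az": 0}, {"tx": 0, "ty": 0, "tz": 0, "ax": 0, "ay": 0, "az": 0}])

```text
time_s: 6.9
tool_pos: [0.6296, -0.17, 0.0539]
orientation: [-0.433, -0.314, 0.685, -0.495]
wrist_force: [-0.3, -0.4, 0.1]
width: 0.088
```

```bash
python3 st.py .632 -.168 .066
python3 - <<'E'
from h import *
from plant import viewer
T=viewer.grab_frame('top')['image'];S=viewer.grab_frame('side')['image']
cv2.imwrite('pics/c.png',cv2.hconcat([cv2.resize(T[130:270,330:470],(400,400)),cv2.resize(S[210:350,150:290],(400,400))]))
E
```

```text
t 6.9 j [-0.48  0.84  0.72  1.66 -0.11  0.91 -0.17] p [ 0.6296 -0.17    0.0539] grasp [ 0.631  -0.1655  0.0639] w 0.088
F tool [ 0.06 -0.13  0.44]
[[-0.135  0.95  -0.282]
 [-0.405 -0.313 -0.859]
 [-0.904 -0.002  0.427]]
grasp->target in tool axes [-0.001   0.0017  0.0028]
```

View pics/c.png

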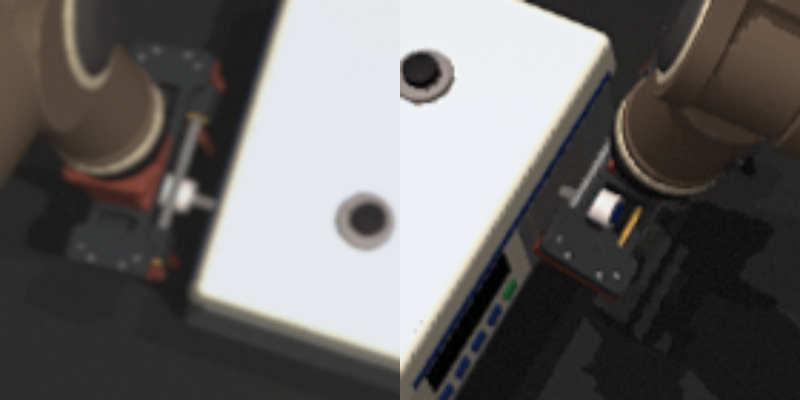

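The fingers straddle the knob (left panel 180,195; right panel 605,207), about centred and clear of the shell. Closing.

Request:
drive_tool(targets=[{"tx": 0, "ty": 0, "tz": 0, "ax": 0, "ay": 0, "az": 0}, {"tx": 0, "ty": 0, "tz": 0, "ax": 0, "ay": 0, "az": 0}, {"tx": 0, "ty": 0, "tz": 0, "ax": 0, "ay": 0, "az": 0}, {"tx": 0, "ty": 0, "tz": 0, "ax": 0, "ay": 0, "az": 0}, {"tx": 0, "ty": 0, "tz": 0, "ax": 0, "ay": 0, "az": 0}, {"tx": 0, "ty": 0, "tz": 0, "ax": 0, "ay": 0, "az": 0}, {"tx": 0, "ty": 0, "tz": 0, "ax": 0, "ay": 0, "az": 0}, {"tx": 0, "ty": 0, "tz": 0, "ax": 0, "ay": 0, "az": 0}, {"tx": 0, "ty": 0, "tz": 0, "ax": 0, "ay": 0, "az": 0}, {"tx": 0, "ty": 0, "tz": 0, "ax": 0, "ay": 0, "az": 0}], jaw=0.02, newtons=25)

```text
time_s: 8.0
tool_pos: [0.6334, -0.1705, 0.0551]
orientation: [-0.435, -0.313, 0.682, -0.497]
wrist_force: [10.9, -6.2, -8.2]
width: 0.0256
```

```bash
python3 st.py .632 -.168 .066
```

```text
t 8.0 j [-0.48  0.84  0.72  1.66 -0.11  0.9  -0.17] p [ 0.6334 -0.1705  0.0551] grasp [ 0.6348 -0.166   0.0651] w 0.0256
F tool [ 8.57 12.27 -1.23]
[[-0.127  0.951 -0.283]
 [-0.406 -0.31  -0.86 ]
 [-0.905  0.006  0.426]]
grasp->target in tool axes [ 0.0003 -0.0021  0.0029]
```

Request:
drive_tool(targets=[{"tx": 0, "ty": 0.002, "tz": 0, "ax": 0, "ay": 0, "az": 0}, {"tx": 0, "ty": 0.002, "tz": 0, "ax": 0, "ay": 0, "az": 0}, {"tx": -0.001, "ty": 0, "tz": -0.002, "ax": 0, "ay": 0, "az": 0}, {"tx": -0.0023, "ty": 0, "tz": -0.005, "ax": 0, "ay": 0, "az": 0}, {"tx": -0.0023, "ty": 0, "tz": -0.005, "ax": 0, "ay": 0, "az": 0}, {"tx": -0.0023, "ty": 0, "tz": -0.005, "ax": 0, "ay": 0, "az": 0}, {"tx": -0.0023, "ty": 0, "tz": -0.005, "ax": 0, "ay": 0, "az": 0}, {"tx": -0.0023, "ty": 0, "tz": -0.005, "ax": 0, "ay": 0, "az": 0}, {"tx": -0.0023, "ty": 0, "tz": -0.005, "ax": 0, "ay": 0, "az": 0}, {"tx": -0.0023, "ty": 0, "tz": -0.005, "ax": 0, "ay": 0, "az": 0}, {"tx": -0.0023, "ty": 0, "tz": -0.005, "ax": 0, "ay": 0, "az": 0}])

```text
time_s: 9.1
tool_pos: [0.6477, -0.1272, 0.055]
orientation: [-0.433, -0.314, 0.685, -0.495]
wrist_force: [-5.8, -0.2, 5.4]
width: 0.0256
```

```bash
python3 st.py .632 -.168 .066
```

```text
t 9.1 j [-0.53  0.86  0.71  1.61 -0.12  0.96 -0.22] p [ 0.6477 -0.1272  0.055 ] grasp [ 0.6491 -0.1228  0.0649] w 0.0256
F tool [-4.   -5.49  4.1 ]
[[-0.135  0.95  -0.283]
 [-0.405 -0.313 -0.859]
 [-0.904 -0.002  0.427]]
grasp->target in tool axes [ 0.0196 -0.0021  0.0442]
```

Request:
drive_tool(targets=[{"tx": -0.0023, "ty": -0.001, "tz": -0.005, "ax": 0, "ay": 0, "az": 0}, {"tx": -0.0023, "ty": 0, "tz": -0.005, "ax": 0, "ay": 0, "az": 0}, {"tx": -0.0023, "ty": 0, "tz": -0.005, "ax": 0, "ay": 0, "az": 0}, {"tx": -0.0023, "ty": 0, "tz": -0.005, "ax": 0, "ay": 0, "az": 0}, {"tx": -0.0023, "ty": 0, "tz": -0.005, "ax": 0, "ay": 0, "az": 0}, {"tx": -0.0023, "ty": 0, "tz": -0.005, "ax": 0, "ay": 0, "az": 0}, {"tx": -0.0016, "ty": 0, "tz": -0.0035, "ax": 0, "ay": 0, "az": 0}, {"tx": -0.0012, "ty": 0, "tz": -0.0026, "ax": 0, "ay": 0, "az": 0}, {"tx": -0.0012, "ty": 0, "tz": -0.0026, "ax": 0, "ay": 0, "az": 0}, {"tx": -0.0012, "ty": 0, "tz": -0.0026, "ax": 0, "ay": 0, "az": 0}, {"tx": -0.0012, "ty": 0, "tz": -0.0026, "ax": 0, "ay": 0, "az": 0}, {"tx": -0.0012, "ty": 0, "tz": -0.0026, "ax": 0, "ay": 0, "az": 0}, {"tx": 0, "ty": 0, "tz": 0, "ax": 0, "ay": 0, "az": 0}, {"tx": 0, "ty": 0, "tz": 0, "ax": 0, "ay": 0, "az": 0}])

```text
time_s: 10.5
tool_pos: [0.6631, -0.0802, 0.055]
orientation: [-0.433, -0.313, 0.685, -0.495]
wrist_force: [-3.8, -5.9, 6.0]
width: 0.0256
```

```bash
python3 st.py .632 -.168 .066
```

```text
t 10.5 j [-0.58  0.88  0.71  1.56 -0.13  1.02 -0.28] p [ 0.6631 -0.0802  0.055 ] grasp [ 0.6645 -0.0757  0.0649] w 0.0256
F tool [-2.51 -1.75  8.76]
[[-0.134  0.95  -0.283]
 [-0.407 -0.314 -0.858]
 [-0.903  0.     0.429]]
grasp->target in tool axes [ 0.0409 -0.002   0.0889]
```

Request:
drive_tool(targets=[{"tx": 0, "ty": 0, "tz": 0, "ax": 0, "ay": 0, "az": 0}, {"tx": 0, "ty": 0, "tz": 0, "ax": 0, "ay": 0, "az": 0}, {"tx": 0, "ty": 0, "tz": 0, "ax": 0, "ay": 0, "az": 0}, {"tx": 0, "ty": 0, "tz": 0, "ax": 0, "ay": 0, "az": 0}, {"tx": -0.01, "ty": 0, "tz": 0, "ax": 0, "ay": 0, "az": 0}, {"tx": -0.03, "ty": 0, "tz": 0, "ax": 0, "ay": 0, "az": 0}, {"tx": -0.04, "ty": 0, "tz": 0, "ax": 0, "ay": 0, "az": 0}, {"tx": -0.04, "ty": 0, "tz": 0, "ax": 0, "ay": 0, "az": 0}, {"tx": -0.04, "ty": 0, "tz": 0, "ax": 0, "ay": 0, "az": 0}, {"tx": 0, "ty": 0, "tz": 0, "ax": 0, "ay": 0, "az": 0}], jaw=0.06)

```text
time_s: 11.5
tool_pos: [0.6884, -0.0101, 0.2047]
orientation: [-0.437, -0.314, 0.681, -0.497]
wrist_force: [0.3, -0.3, 0.9]
width: 0.0604
```

```bash
python3 st.py
python3 - <<'E'
from h import *
from plant import viewer
V=[];C=[]
for i in range(3):
    ps=[viewer.grab_frame(n) for n in('top','side')]
    for n,z in(('slide_knob',.066),('slide_cup',.039),('vial',.039)):
        us=[viewer.pinpoint(p,n) for p in ps]
        for q,p,u in zip('TS',ps,us): print(q,n,[(np.round(d['uv'],1),round(d['p'],2),at_z(p,d['uv'],z).round(4)[:2]) for d in u if d['p']>.3][:3])
T,S=(p['image'] for p in ps)
cv2.imwrite('pics/d.png',cv2.hconcat([cv2.resize(T[120:260,330:470],(400,400),interpolation=2),cv2.resize(S[200:340,170:310],(400,400),interpolation=2)]))
E
```

```text
t 11.5 j [-0.67  0.77  0.76  1.36 -0.09  1.32 -0.31] p [ 0.6884 -0.0101  0.2047] grasp [ 0.6897 -0.0056  0.2147] w 0.0604
F tool [-0.76  0.41  0.5 ]
[[-0.123  0.951 -0.283]
 [-0.403 -0.308 -0.862]
 [-0.907  0.008  0.421]]
T slide_knob [(array([349. , 187.9]), 0.93, array([ 0.657 , -0.0676]))]
S slide_knob [(array([259.8, 299.6]), 0.58, array([ 0.6652, -0.0765]))]
T slide_cup []
S slide_cup [(array([227.7, 290.2]), 0.59, array([ 0.6384, -0.1524]))]
T vial []
S vial [(array([224.1, 286.9]), 0.58, array([ 0.6314, -0.1615]))]
T slide_knob [(array([352. , 186.8]), 0.78, array([ 0.6596, -0.0746]))]
S slide_knob [(array([228.9, 288.3]), 0.67, array([ 0.6466, -0.1453]))]
T slide_cup [(array([386.2, 197.9]), 0.63, array([ 0.6391, -0.1572])), (array([268.3, 232.3]), 0.35, array([0.5571, 0.1206]))]
S slide_cup [(array([459.1, 265.8]), 0.69, array([0.5224, 0.3429])), (array([228.6, 291.1]), 0.57, array([ 0.6403, -0.1501]))]
T vial [(array([255.1, 255.9]), 0.61, array([0.5017, 0.1507])), (array([387.3, 198.3]), 0.58, array([ 0.6381, -0.1598]))]
S vial [(array([223.2, 290.9]), 0.72, array([ 0.6411, -0.1617]))]
T slide_knob [(array([348.1, 188.4]), 0.73, array([ 0.6558, -0.0655])), (array([264.6, 268.8]), 0.33, array([0.4697, 0.1256]))]
S slide_knob [(array([261.6, 300.4]), 0.76, array([ 0.6666, -0.0725]))]
T slide_cup [(array([386.4, 201.5]), 0.86, array([ 0.6304, -0.1575])), (array([264.6, 268.8]), 0.55, array([0.4715, 0.1283]))]
S slide_cup [(array([370.6, 259.1]), 0.32, array([0.5273, 0.1486]))]
T vial [(array([387.2, 200.8]), 0.71, array([ 0.6321, -0.1594]))]
S vial [(array([224.3, 283.3]), 0.54, array([ 0.6228, -0.1627]))]
```

View pics/d.png

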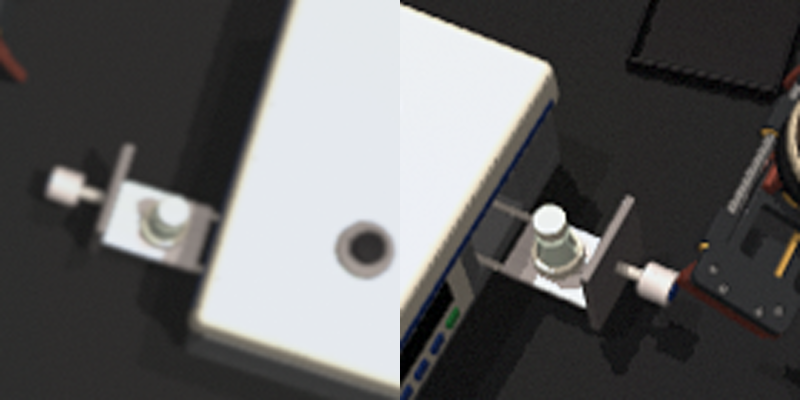

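```bash
python3 - <<'E'
from h import *
from plant import viewer
T,S=(viewer.grab_frame(n) for n in('top','side'))
for p,c,r in((T,390.9,193.9),(S,221.8,277)):
    print(at_z(p,(c,r),.097).round(4))
print(tri((T,S),((390.9,193.9),(221.8,277))).round(4))
for p,c,r in((T,353,185.1),(S,260.0,299)): print('knob',at_z(p,(c,r),.068).round(4))
E
python3 st.py .637 -.159 .075
```

```text
[ 0.6362 -0.16    0.097 ]
[ 0.6374 -0.1584  0.097 ]
[ 0.6365 -0.1595  0.0952]
knob [ 0.6631 -0.0768  0.068 ]
knob [ 0.6648 -0.076   0.068 ]
t 12.8 j [-0.66  0.77  0.76  1.37 -0.09  1.32 -0.31] p [ 0.6849 -0.0132  0.199 ] grasp [ 0.6864 -0.0087  0.2089] w 0.06
F tool [0.14 0.84 0.2 ]
[[-0.133  0.95  -0.282]
 [-0.404 -0.312 -0.86 ]
 [-0.905  0.     0.426]]
grasp->target in tool axes [ 0.1885 -0.      0.0861]
```

Request:
drive_tool(targets=[{"tx": 0, "ty": 0, "tz": 0, "ax": 0, "ay": 5, "az": 0}, {"tx": 0, "ty": 0, "tz": 0, "ax": 0, "ay": 5, "az": 0}, {"tx": 0.012, "ty": 0, "tz": 0.046, "ax": 0, "ay": 0, "az": 0}, {"tx": 0.012, "ty": 0, "tz": 0.046, "ax": 0, "ay": 0, "az": 0}, {"tx": 0.012, "ty": 0, "tz": 0.046, "ax": 0, "ay": 0, "az": 0}, {"tx": 0, "ty": 0, "tz": 0, "ax": 0, "ay": 0, "az": 0}, {"tx": 0, "ty": 0, "tz": 0, "ax": 0, "ay": 0, "az": 0}])

```text
time_s: 13.5
tool_pos: [0.6399, -0.1503, 0.2009]
orientation: [-0.493, -0.355, 0.644, -0.465]
wrist_force: [0.5, 1.3, -0.7]
width: 0.0594
```

```bash
python3 st.py .637 -.159 .075
```

```text
t 13.5 j [-0.45  0.61  0.74  1.56 -0.15  1.14 -0.06] p [ 0.6399 -0.1503  0.2009] grasp [ 0.6408 -0.1476  0.2115] w 0.0594
F tool [ 0.32  0.1  -1.54]
[[-0.082  0.949 -0.304]
 [-0.249 -0.315 -0.916]
 [-0.965  0.001  0.262]]
grasp->target in tool axes [ 1.349e-01 -1.000e-04 -2.410e-02]
```

Request:
drive_tool(targets=[{"tx": 0.003, "ty": 0, "tz": 0.0116, "ax": 0, "ay": 0, "az": 0}, {"tx": 0.03, "ty": 0, "tz": -0.0081, "ax": 0, "ay": 0, "az": 0}, {"tx": 0.03, "ty": 0, "tz": -0.0081, "ax": 0, "ay": 0, "az": 0}, {"tx": 0.025, "ty": 0, "tz": -0.0068, "ax": 0, "ay": 0, "az": 0}, {"tx": 0, "ty": 0, "tz": 0, "ax": 0, "ay": 0, "az": 0}, {"tx": 0, "ty": 0, "tz": 0, "ax": 0, "ay": 0, "az": 0}])

```text
time_s: 14.1
tool_pos: [0.6369, -0.1597, 0.1127]
orientation: [-0.491, -0.357, 0.643, -0.466]
wrist_force: [-0.3, -0.4, 1.3]
width: 0.0597
```

```bash
python3 st.py .637 -.159 .075
```

```text
t 14.1 j [-0.41  0.7   0.69  1.64 -0.2   0.98 -0.04] p [ 0.6369 -0.1597  0.1127] grasp [ 0.6378 -0.157   0.1233] w 0.0597
F tool [-1.13 -0.18  0.78]
[[-0.082  0.95  -0.3  ]
 [-0.25  -0.311 -0.917]
 [-0.965 -0.001  0.263]]
grasp->target in tool axes [ 0.0472 -0.0001 -0.0106]
```

Request:
drive_tool(targets=[{"tx": 0.018, "ty": 0, "tz": -0.004, "ax": 0, "ay": 0, "az": 0}, {"tx": 0.014, "ty": 0, "tz": -0.003, "ax": 0, "ay": 0, "az": 0}, {"tx": 0.01, "ty": 0, "tz": -0.0025, "ax": 0, "ay": 0, "az": 0}, {"tx": 0.005, "ty": 0, "tz": -0.001, "ax": 0, "ay": 0, "az": 0}, {"tx": 0, "ty": 0, "tz": 0, "ax": 0, "ay": 0, "az": 0}, {"tx": 0, "ty": 0, "tz": 0, "ax": 0, "ay": 0, "az": 0}])

```text
time_s: 14.7
tool_pos: [0.6363, -0.1624, 0.0648]
orientation: [-0.492, -0.356, 0.643, -0.466]
wrist_force: [0.4, 0.4, -0.3]
width: 0.0602
```

```bash
python3 st.py .637 -.159 .075
python3 - <<'E'
from h import *
from plant import viewer
T=viewer.grab_frame('top')['image'];S=viewer.grab_frame('side')['image']
cv2.imwrite('pics/e.png',cv2.hconcat([cv2.resize(T[120:260,330:470],(400,400)),cv2.resize(S[200:340,150:290],(400,400))]))
E
```

```text
t 14.7 j [-0.39  0.76  0.66  1.67 -0.23  0.9  -0.03] p [ 0.6363 -0.1624  0.0648] grasp [ 0.6372 -0.1596  0.0754] w 0.0602
F tool [ 0.18  0.28 -0.61]
[[-0.081  0.95  -0.301]
 [-0.249 -0.312 -0.917]
 [-0.965  0.001  0.262]]
grasp->target in tool axes [ 0.0003 -0.0004 -0.0007]
```

View pics/e.png

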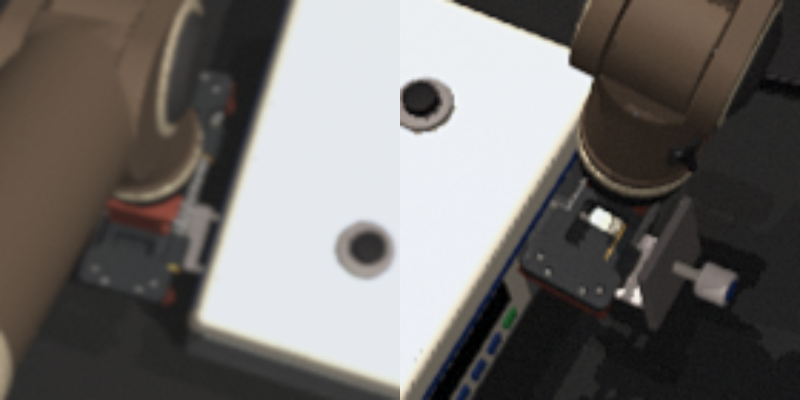

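The vial cap (right panel, 603,220) sits between the fingers, and the gripper is clear of both the shell and the panel. Next is a light grip.

Request:
drive_tool(targets=[{"tx": 0, "ty": 0, "tz": 0, "ax": 0, "ay": 0, "az": 0}, {"tx": 0, "ty": 0, "tz": 0, "ax": 0, "ay": 0, "az": 0}, {"tx": 0, "ty": 0, "tz": 0, "ax": 0, "ay": 0, "az": 0}, {"tx": 0, "ty": 0, "tz": 0, "ax": 0, "ay": 0, "az": 0}, {"tx": 0, "ty": 0, "tz": 0, "ax": 0, "ay": 0, "az": 0}, {"tx": 0, "ty": 0, "tz": 0, "ax": 0, "ay": 0, "az": 0}, {"tx": 0, "ty": 0, "tz": 0, "ax": 0, "ay": 0, "az": 0}, {"tx": 0, "ty": 0, "tz": 0, "ax": 0, "ay": 0, "az": 0}], jaw=0.02, newtons=8)

```text
time_s: 15.6
tool_pos: [0.636, -0.1622, 0.0644]
orientation: [-0.492, -0.356, 0.643, -0.466]
wrist_force: [0.0, -0.8, 0.3]
width: 0.0263
```

```bash
python3 st.py .637 -.159 .075
```

```text
t 15.6 j [-0.39  0.76  0.66  1.67 -0.23  0.9  -0.03] p [ 0.636  -0.1622  0.0644] grasp [ 0.6369 -0.1594  0.075 ] w 0.0263
F tool [-0.09  0.26  0.78]
[[-0.082  0.95  -0.301]
 [-0.249 -0.312 -0.917]
 [-0.965 -0.     0.262]]
grasp->target in tool axes [-0.0001 -0.     -0.0004]
```

Request:
drive_tool(targets=[{"tx": -0.005, "ty": 0, "tz": 0.0014, "ax": 0, "ay": 0, "az": 0}, {"tx": -0.01, "ty": 0, "tz": 0.0027, "ax": 0, "ay": 0, "az": 0}, {"tx": -0.015, "ty": 0, "tz": 0.0041, "ax": 0, "ay": 0, "az": 0}, {"tx": -0.018, "ty": 0, "tz": 0.0049, "ax": 0, "ay": 0, "az": 0}, {"tx": -0.018, "ty": 0, "tz": 0.0049, "ax": 0, "ay": 0, "az": 0}, {"tx": -0.018, "ty": 0, "tz": 0.0049, "ax": 0, "ay": 0, "az": 0}, {"tx": -0.018, "ty": 0, "tz": 0.0049, "ax": 0, "ay": 0, "az": 0}, {"tx": -0.015, "ty": 0, "tz": 0.0041, "ax": 0, "ay": 0, "az": 0}, {"tx": -0.01, "ty": 0, "tz": 0.0027, "ax": 0, "ay": 0, "az": 0}, {"tx": 0, "ty": 0, "tz": 0, "ax": 0, "ay": 0, "az": 0}, {"tx": 0, "ty": 0, "tz": 0, "ax": 0, "ay": 0, "az": 0}])

```text
time_s: 16.7
tool_pos: [0.6358, -0.1621, 0.1957]
orientation: [-0.492, -0.356, 0.643, -0.466]
wrist_force: [0.6, 0.2, -0.6]
width: 0.0267
```

```bash
python3 - <<'E'
from h import *
from plant import viewer,robot
# tray pose
for n in('top','side'):
    p=viewer.grab_frame(n)
    for d in viewer.regions_of(p,'blue_tray'):
        q=quad(p,d['mask'],.02)
        if q[0][1]>300: print(n,q)
        if n=='top' and q[0][1]>300: T=p
    for d in viewer.pinpoint(p,'counted0'): print(n,at_z(p,d['uv'],.004).round(3),round(d['p'],2))
    S=p['image']
cv2.imwrite('pics/f.png',cv2.hconcat([cv2.resize(p['image'][180:330,180:330],(400,400)),cv2.resize(p['image'][210:330,400:520],(400,400))]))
E
python3 st.py .462 .347 .215
```

```text
top ((501.82537841796875, 347.9085693359375), (134.2504119873047, 170.21400451660156), 86.5427017211914)
top [0.558 0.322 0.004] 0.66
top [0.565 0.371 0.004] 0.53
side ((506.831787109375, 348.1750183105469), (134.68748474121094, 181.78134155273438), 87.49166870117188)
side [0.547 0.323 0.004] 0.74
side [0.56  0.366 0.004] 0.64
t 17.0 j [-0.43  0.62  0.74  1.57 -0.15  1.13 -0.04] p [ 0.6357 -0.1623  0.1954] grasp [ 0.6366 -0.1595  0.206 ] w 0.0264
F tool [ 0.11 -0.36 -0.69]
[[-0.083  0.95  -0.301]
 [-0.249 -0.312 -0.917]
 [-0.965 -0.001  0.263]]
grasp->target in tool axes [-0.1204 -0.324  -0.4094]
```

View pics/f.png

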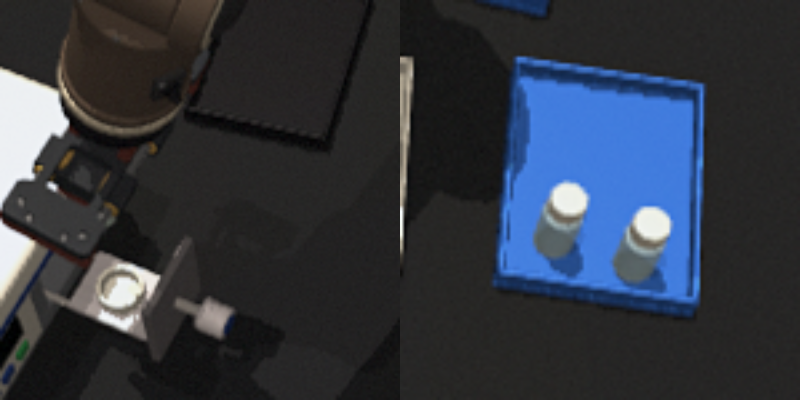

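The cup is empty and the vial is held. Carrying it to the tray.

Request:
drive_tool(targets=[{"tx": -0.004, "ty": -0.0115, "tz": -0.0148, "ax": 0, "ay": 0, "az": 0}, {"tx": -0.008, "ty": -0.0229, "tz": -0.0296, "ax": 0, "ay": 0, "az": 0}, {"tx": -0.008, "ty": -0.0229, "tz": -0.0296, "ax": 0, "ay": 0, "az": 0}, {"tx": -0.008, "ty": -0.0229, "tz": -0.0296, "ax": 0, "ay": 0, "az": 0}, {"tx": -0.008, "ty": -0.0229, "tz": -0.0296, "ax": 0, "ay": 0, "az": 0}, {"tx": -0.008, "ty": -0.0229, "tz": -0.0296, "ax": 0, "ay": 0, "az": 0}, {"tx": -0.008, "ty": -0.0229, "tz": -0.0296, "ax": 0, "ay": 0, "az": 0}, {"tx": -0.008, "ty": -0.0229, "tz": -0.0296, "ax": 0, "ay": 0, "az": 0}, {"tx": -0.008, "ty": -0.0229, "tz": -0.0296, "ax": 0, "ay": 0, "az": 0}, {"tx": -0.008, "ty": -0.0229, "tz": -0.0296, "ax": 0, "ay": 0, "az": 0}, {"tx": -0.008, "ty": -0.0229, "tz": -0.0296, "ax": 0, "ay": 0, "az": 0}, {"tx": -0.008, "ty": -0.0229, "tz": -0.0296, "ax": 0, "ay": 0, "az": 0}, {"tx": -0.008, "ty": -0.0229, "tz": -0.0296, "ax": 0, "ay": 0, "az": 0}, {"tx": -0.008, "ty": -0.0229, "tz": -0.0296, "ax": 0, "ay": 0, "az": 0}, {"tx": -0.004, "ty": -0.0115, "tz": -0.0148, "ax": 0, "ay": 0, "az": 0}, {"tx": 0, "ty": 0, "tz": 0, "ax": 0, "ay": 0, "az": 0}, {"tx": 0, "ty": 0, "tz": 0, "ax": 0, "ay": 0, "az": 0}])

```text
time_s: 18.7
tool_pos: [0.466, 0.3441, 0.1954]
orientation: [-0.492, -0.355, 0.644, -0.466]
wrist_force: [-0.2, -0.5, -0.1]
width: 0.0268
```

```bash
python3 st.py .466 .349 .041
```

```text
t 18.7 j [-1.24  0.58  0.68  1.6  -0.2   1.3  -0.85] p [0.466  0.3441 0.1954] grasp [0.4669 0.3468 0.206 ] w 0.0268
F tool [ 0.24 -0.01  0.53]
[[-0.082  0.95  -0.302]
 [-0.25  -0.313 -0.916]
 [-0.965  0.001  0.263]]
grasp->target in tool axes [ 0.1587 -0.0016 -0.0452]
```

Request:
drive_tool(targets=[{"tx": 0.01, "ty": -0.0008, "tz": -0.0038, "ax": 0, "ay": 0, "az": 0}, {"tx": 0.02, "ty": -0.0008, "tz": -0.0065, "ax": 0, "ay": 0, "az": 0}, {"tx": 0.025, "ty": 0, "tz": -0.0068, "ax": 0, "ay": 0, "az": 0}, {"tx": 0.025, "ty": 0, "tz": -0.0068, "ax": 0, "ay": 0, "az": 0}, {"tx": 0.025, "ty": 0, "tz": -0.0068, "ax": 0, "ay": 0, "az": 0}, {"tx": 0.02, "ty": 0, "tz": -0.0055, "ax": 0, "ay": 0, "az": 0}, {"tx": 0.012, "ty": 0, "tz": -0.0033, "ax": 0, "ay": 0, "az": 0}, {"tx": 0.007, "ty": 0, "tz": -0.0019, "ax": 0, "ay": 0, "az": 0}, {"tx": 0, "ty": 0, "tz": 0, "ax": 0, "ay": 0, "az": 0}, {"tx": 0, "ty": 0, "tz": 0, "ax": 0, "ay": 0, "az": 0}])

```text
time_s: 19.7
tool_pos: [0.465, 0.3481, 0.0463]
orientation: [-0.492, -0.356, 0.643, -0.466]
wrist_force: [-0.2, 0.2, 0.1]
width: 0.0266
```

```bash
python3 st.py .466 .349 .041
python3 - <<'E'
from h import *
from plant import viewer
T=viewer.grab_frame('top')['image'];S=viewer.grab_frame('side')['image']
cv2.imwrite('pics/g.png',cv2.hconcat([cv2.resize(T[190:320,120:250],(400,400)),cv2.resize(S[200:330,390:520],(400,400))]))
E
```

```text
t 19.7 j [-1.19  0.75  0.6   1.7  -0.3   1.04 -0.82] p [0.465  0.3481 0.0463] grasp [0.4659 0.3509 0.0569] w 0.0266
F tool [-0.11 -0.27 -0.06]
[[-0.081  0.95  -0.302]
 [-0.249 -0.313 -0.917]
 [-0.965  0.001  0.261]]
grasp->target in tool axes [ 0.0158  0.0006 -0.0025]
```

View pics/g.png

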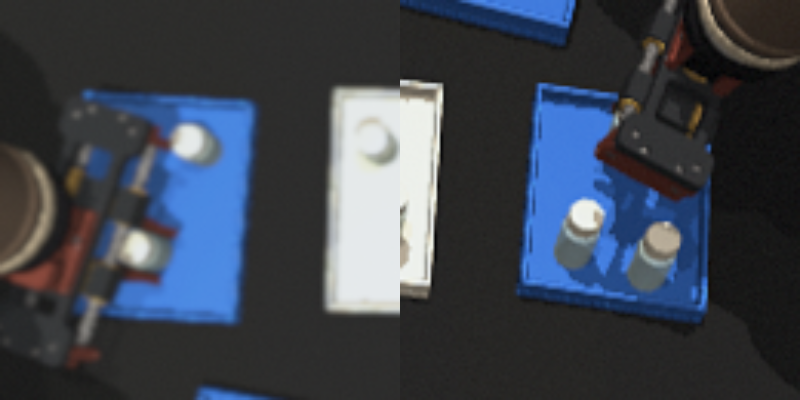

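Request:
drive_tool(targets=[{"tx": 0.005, "ty": 0, "tz": -0.0013, "ax": 0, "ay": 0, "az": 0}, {"tx": 0.004, "ty": 0, "tz": -0.001, "ax": 0, "ay": 0, "az": 0}, {"tx": 0.003, "ty": 0, "tz": -0.0008, "ax": 0, "ay": 0, "az": 0}, {"tx": 0.001, "ty": 0, "tz": -0.0003, "ax": 0, "ay": 0, "az": 0}, {"tx": 0.001, "ty": 0, "tz": -0.0003, "ax": 0, "ay": 0, "az": 0}, {"tx": 0, "ty": 0, "tz": 0, "ax": 0, "ay": 0, "az": 0}, {"tx": 0, "ty": 0, "tz": 0, "ax": 0, "ay": 0, "az": 0}])

```text
time_s: 20.5
tool_pos: [0.4645, 0.3481, 0.0312]
orientation: [-0.492, -0.356, 0.643, -0.466]
wrist_force: [-0.2, -0.2, 0.2]
width: 0.0266
```

Request:
drive_tool(targets=[{"tx": 0.0007, "ty": 0, "tz": -0.0002, "ax": 0, "ay": 0, "az": 0}, {"tx": 0, "ty": 0, "tz": 0, "ax": 0, "ay": 0, "az": 0}, {"tx": 0.0007, "ty": 0, "tz": -0.0002, "ax": 0, "ay": 0, "az": 0}, {"tx": 0, "ty": 0, "tz": 0, "ax": 0, "ay": 0, "az": 0}])

```text
time_s: 20.9
tool_pos: [0.4644, 0.3481, 0.0296]
orientation: [-0.492, -0.356, 0.643, -0.466]
wrist_force: [0.2, 0.0, -0.2]
width: 0.0265
```

Request:
drive_tool(targets=[{"tx": 0.0007, "ty": 0, "tz": -0.0002, "ax": 0, "ay": 0, "az": 0}, {"tx": 0, "ty": 0, "tz": 0, "ax": 0, "ay": 0, "az": 0}, {"tx": 0, "ty": 0, "tz": 0, "ax": 0, "ay": 0, "az": 0}])

```text
time_s: 21.2
tool_pos: [0.4645, 0.3482, 0.0294]
orientation: [-0.492, -0.356, 0.643, -0.466]
wrist_force: [0.0, -0.6, 5.0]
width: 0.027
```

Request:
drive_tool(targets=[{"tx": 0.0007, "ty": 0, "tz": -0.0002, "ax": 0, "ay": 0, "az": 0}, {"tx": 0, "ty": 0, "tz": 0, "ax": 0, "ay": 0, "az": 0}, {"tx": 0, "ty": 0, "tz": 0, "ax": 0, "ay": 0, "az": 0}])

```text
time_s: 21.5
tool_pos: [0.4646, 0.3482, 0.0291]
orientation: [-0.492, -0.356, 0.643, -0.466]
wrist_force: [-2.7, -0.1, 10.7]
width: 0.0266
```

The vial is on the floor at a light load. I'll ease off a little, then release.

Request:
drive_tool(targets=[{"tx": -0.0007, "ty": 0, "tz": 0.0002, "ax": 0, "ay": 0, "az": 0}, {"tx": -0.0003, "ty": 0, "tz": 0.0001, "ax": 0, "ay": 0, "az": 0}])

```text
time_s: 21.7
tool_pos: [0.4645, 0.3482, 0.0292]
orientation: [-0.492, -0.356, 0.643, -0.466]
wrist_force: [-0.6, -0.1, -0.7]
width: 0.0263
```

Request:
drive_tool(targets=[{"tx": 0, "ty": 0, "tz": 0, "ax": 0, "ay": 0, "az": 0}, {"tx": 0, "ty": 0, "tz": 0, "ax": 0, "ay": 0, "az": 0}, {"tx": 0, "ty": 0, "tz": 0, "ax": 0, "ay": 0, "az": 0}, {"tx": 0, "ty": 0, "tz": 0, "ax": 0, "ay": 0, "az": 0}], jaw=0.042)

```text
time_s: 22.1
tool_pos: [0.4644, 0.3481, 0.0292]
orientation: [-0.492, -0.356, 0.644, -0.466]
wrist_force: [0.9, 0.1, -0.9]
width: 0.0418
```

```bash
python3 st.py
```

```text
t 22.1 j [-1.19  0.77  0.59  1.71 -0.31  1.01 -0.81] p [0.4644 0.3481 0.0292] grasp [0.4653 0.3508 0.0398] w 0.0418
F tool [ 0.77  0.82 -0.65]
[[-0.082  0.95  -0.301]
 [-0.249 -0.312 -0.917]
 [-0.965 -0.     0.262]]
```

Request:
drive_tool(targets=[{"tx": -0.005, "ty": 0, "tz": 0.0014, "ax": 0, "ay": 0, "az": 0}, {"tx": -0.015, "ty": 0, "tz": 0.0041, "ax": 0, "ay": 0, "az": 0}, {"tx": -0.025, "ty": 0, "tz": 0.0068, "ax": 0, "ay": 0, "az": 0}, {"tx": -0.03, "ty": 0, "tz": 0.0081, "ax": 0, "ay": 0, "az": 0}, {"tx": -0.03, "ty": 0, "tz": 0.0081, "ax": 0, "ay": 0, "az": 0}, {"tx": -0.03, "ty": 0, "tz": 0.0081, "ax": 0, "ay": 0, "az": 0}, {"tx": -0.03, "ty": 0, "tz": 0.0081, "ax": 0, "ay": 0, "az": 0}, {"tx": 0, "ty": 0, "tz": 0, "ax": 0, "ay": -5, "az": 0}, {"tx": 0, "ty": 0, "tz": 0, "ax": 0, "ay": -5, "az": 0}, {"tx": 0, "ty": 0, "tz": 0, "ax": 0, "ay": 0, "az": 0}])

```text
time_s: 23.1
tool_pos: [0.4638, 0.3502, 0.1999]
orientation: [-0.433, -0.315, 0.684, -0.496]
wrist_force: [0.1, 0.6, -0.7]
width: 0.0421
```

```bash
python3 st.py .6645 -.0757 .065
python3 - <<'E'
from h import *
from plant import viewer
ps=[viewer.grab_frame(n) for n in('top','side')]
for p in ps: print([(at_z(p,d['uv'],.004).round(3)[:2],round(d['p'],2)) for d in viewer.pinpoint(p,'vial')])
T,S=(p['image'] for p in ps)
cv2.imwrite('pics/i.png',cv2.hconcat([cv2.resize(T[190:320,120:250],(400,400)),cv2.resize(S[200:330,390:520],(400,400))]))
E
```

```text
t 23.1 j [-1.25  0.69  0.69  1.47 -0.16  1.48 -0.88] p [0.4638 0.3502 0.1999] grasp [0.4652 0.3547 0.2098] w 0.0421
F tool [ 0.35 -0.14 -0.87]
[[-0.133  0.951 -0.279]
 [-0.406 -0.309 -0.86 ]
 [-0.904 -0.001  0.428]]
grasp->target in tool axes [0.2794 0.3227 0.2525]
[(array([0.458, 0.344]), 0.44), (array([0.479, 0.133]), 0.44)]
[(array([0.463, 0.342]), 0.67)]
```

View pics/i.png

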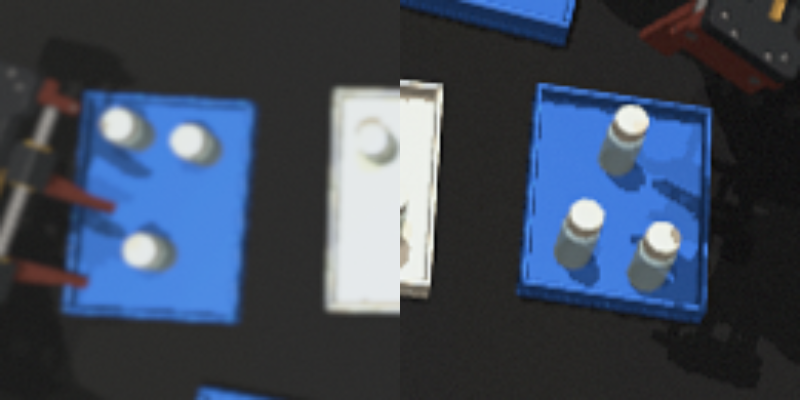

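The vial stands upright and released in the blue tray (left panel 145,250; right panel 625,140), and its neighbours are unmoved. Returning to the knob.

Request:
drive_tool(targets=[{"tx": 0.0149, "ty": 0.0323, "tz": 0.0253, "ax": 0, "ay": 0, "az": 0}, {"tx": 0.0149, "ty": 0.0323, "tz": 0.0253, "ax": 0, "ay": 0, "az": 0}, {"tx": 0.0149, "ty": 0.0323, "tz": 0.0253, "ax": 0, "ay": 0, "az": 0}, {"tx": 0.0149, "ty": 0.0323, "tz": 0.0253, "ax": 0, "ay": 0, "az": 0}, {"tx": 0.0149, "ty": 0.0323, "tz": 0.0253, "ax": 0, "ay": 0, "az": 0}, {"tx": 0.0149, "ty": 0.0323, "tz": 0.0253, "ax": 0, "ay": 0, "az": 0}, {"tx": 0.0149, "ty": 0.0323, "tz": 0.0253, "ax": 0, "ay": 0, "az": 0}, {"tx": 0.0149, "ty": 0.0323, "tz": 0.0253, "ax": 0, "ay": 0, "az": 0}, {"tx": 0.0149, "ty": 0.0323, "tz": 0.0253, "ax": 0, "ay": 0, "az": 0}, {"tx": 0.0149, "ty": 0.0323, "tz": 0.0253, "ax": 0, "ay": 0, "az": 0}, {"tx": 0, "ty": 0, "tz": 0, "ax": 0, "ay": 0, "az": 0}, {"tx": 0, "ty": 0, "tz": 0, "ax": 0, "ay": 0, "az": 0}], jaw=0.065)

```text
time_s: 24.5
tool_pos: [0.6797, -0.0327, 0.1739]
orientation: [-0.435, -0.313, 0.685, -0.494]
wrist_force: [0.5, 0.2, 0.1]
width: 0.0647
```

```bash
python3 st.py .6645 -.0757 .065
```

```text
t 24.5 j [-0.63  0.77  0.73  1.42 -0.07  1.26 -0.32] p [ 0.6797 -0.0327  0.1739] grasp [ 0.6811 -0.0282  0.1838] w 0.0647
F tool [-0.26  0.36 -0.27]
[[-0.133  0.949 -0.286]
 [-0.403 -0.316 -0.859]
 [-0.905  0.001  0.425]]
grasp->target in tool axes [ 0.1289 -0.0009 -0.005 ]
```

Request:
drive_tool(targets=[{"tx": 0.03, "ty": -0.0009, "tz": -0.005, "ax": 0, "ay": 0, "az": 0}, {"tx": 0.03, "ty": 0, "tz": 0, "ax": 0, "ay": 0, "az": 0}, {"tx": 0.03, "ty": 0, "tz": 0, "ax": 0, "ay": 0, "az": 0}, {"tx": 0.025, "ty": 0, "tz": 0, "ax": 0, "ay": 0, "az": 0}, {"tx": 0.014, "ty": 0, "tz": 0, "ax": 0, "ay": 0, "az": 0}, {"tx": 0, "ty": 0, "tz": 0, "ax": 0, "ay": 0, "az": 0}, {"tx": 0, "ty": 0, "tz": 0, "ax": 0, "ay": 0, "az": 0}])

```text
time_s: 25.2
tool_pos: [0.6641, -0.0768, 0.0551]
orientation: [-0.434, -0.314, 0.683, -0.496]
wrist_force: [0.2, -0.3, -0.3]
width: 0.0651
```

Request:
drive_tool(targets=[{"tx": 0, "ty": 0, "tz": 0, "ax": 0, "ay": 0, "az": 0}, {"tx": 0, "ty": 0, "tz": 0, "ax": 0, "ay": 0, "az": 0}, {"tx": 0, "ty": 0, "tz": 0, "ax": 0, "ay": 0, "az": 0}, {"tx": 0, "ty": 0, "tz": 0, "ax": 0, "ay": 0, "az": 0}, {"tx": 0, "ty": 0, "tz": 0, "ax": 0, "ay": 0, "az": 0}, {"tx": 0, "ty": 0, "tz": 0, "ax": 0, "ay": 0, "az": 0}, {"tx": 0, "ty": 0, "tz": 0, "ax": 0, "ay": 0, "az": 0}, {"tx": 0, "ty": 0, "tz": 0, "ax": 0, "ay": 0, "az": 0}], jaw=0.02, newtons=25)

```text
time_s: 26.0
tool_pos: [0.6638, -0.078, 0.0544]
orientation: [-0.434, -0.314, 0.684, -0.495]
wrist_force: [2.0, -0.7, 0.4]
width: 0.0253
```

```bash
python3 st.py .6348 -.166 .065
```

```text
t 26.0 j [-0.57  0.87  0.68  1.55 -0.11  1.01 -0.3 ] p [ 0.6638 -0.078   0.0544] grasp [ 0.6652 -0.0735  0.0643] w 0.0253
F tool [-0.33  2.13  0.21]
[[-0.132  0.95  -0.282]
 [-0.405 -0.312 -0.86 ]
 [-0.905  0.001  0.426]]
grasp->target in tool axes [ 0.0408 -0.0001  0.0884]
```

Request:
drive_tool(targets=[{"tx": 0.0012, "ty": 0, "tz": 0.0025, "ax": 0, "ay": 0, "az": 0}, {"tx": 0.0023, "ty": 0, "tz": 0.005, "ax": 0, "ay": 0, "az": 0}, {"tx": 0.0023, "ty": 0, "tz": 0.005, "ax": 0, "ay": 0, "az": 0}, {"tx": 0.0023, "ty": 0, "tz": 0.005, "ax": 0, "ay": 0, "az": 0}, {"tx": 0.0023, "ty": 0, "tz": 0.005, "ax": 0, "ay": 0, "az": 0}, {"tx": 0.0023, "ty": 0, "tz": 0.005, "ax": 0, "ay": 0, "az": 0}, {"tx": 0.0023, "ty": 0, "tz": 0.005, "ax": 0, "ay": 0, "az": 0}, {"tx": 0.0023, "ty": 0, "tz": 0.005, "ax": 0, "ay": 0, "az": 0}, {"tx": 0.0023, "ty": 0, "tz": 0.005, "ax": 0, "ay": 0, "az": 0}, {"tx": 0.0023, "ty": 0, "tz": 0.005, "ax": 0, "ay": 0, "az": 0}, {"tx": 0.0023, "ty": 0, "tz": 0.005, "ax": 0, "ay": 0, "az": 0}, {"tx": 0.0023, "ty": 0, "tz": 0.005, "ax": 0, "ay": 0, "az": 0}, {"tx": 0.0023, "ty": 0, "tz": 0.005, "ax": 0, "ay": 0, "az": 0}, {"tx": 0.0023, "ty": 0, "tz": 0.005, "ax": 0, "ay": 0, "az": 0}, {"tx": 0.0023, "ty": 0, "tz": 0.005, "ax": 0, "ay": 0, "az": 0}, {"tx": 0.0023, "ty": 0, "tz": 0.005, "ax": 0, "ay": 0, "az": 0}, {"tx": 0.0012, "ty": 0, "tz": 0.0025, "ax": 0, "ay": 0, "az": 0}, {"tx": 0.0012, "ty": 0, "tz": 0.0025, "ax": 0, "ay": 0, "az": 0}])

```text
time_s: 27.8
tool_pos: [0.6347, -0.1666, 0.0545]
orientation: [-0.434, -0.313, 0.684, -0.495]
wrist_force: [7.3, -4.4, -8.2]
width: 0.0253
```

```bash
python3 st.py .6348 -.166 .065
```

```text
t 27.8 j [-0.47  0.83  0.69  1.64 -0.08  0.91 -0.2 ] p [ 0.6347 -0.1666  0.0545] grasp [ 0.6361 -0.1621  0.0644] w 0.0253
F tool [ 8.18  8.29 -1.81]
[[-0.133  0.95  -0.283]
 [-0.406 -0.313 -0.859]
 [-0.904  0.001  0.427]]
grasp->target in tool axes [ 0.0012 -0.      0.004 ]
```

Request:
drive_tool(targets=[{"tx": 0.0008, "ty": 0.001, "tz": 0.0018, "ax": 0, "ay": 0, "az": 0}, {"tx": 0.0008, "ty": 0.001, "tz": 0.0018, "ax": 0, "ay": 0, "az": 0}, {"tx": 0.0004, "ty": 0, "tz": 0.0009, "ax": 0, "ay": 0, "az": 0}, {"tx": 0, "ty": 0, "tz": 0, "ax": 0, "ay": 0, "az": 0}])

```text
time_s: 28.2
tool_pos: [0.6341, -0.1684, 0.0544]
orientation: [-0.434, -0.315, 0.684, -0.494]
wrist_force: [-1.4, 5.9, -0.7]
width: 0.0255
```

```bash
python3 st.py .6348 -.166 .065
```

```text
t 28.2 j [-0.47  0.83  0.69  1.64 -0.08  0.92 -0.19] p [ 0.6341 -0.1684  0.0544] grasp [ 0.6356 -0.1639  0.0644] w 0.0255
F tool [-1.51 -3.21 -4.96]
[[-0.136  0.95  -0.282]
 [-0.403 -0.313 -0.86 ]
 [-0.905 -0.003  0.425]]
grasp->target in tool axes [ 0.0004 -0.0002  0.0023]
```

Travel is 95 mm and the slide now pushes back, so it is home. Releasing and retreating.

Request:
drive_tool(targets=[{"tx": 0, "ty": 0, "tz": 0, "ax": 0, "ay": 0, "az": 0}, {"tx": 0, "ty": 0, "tz": 0, "ax": 0, "ay": 0, "az": 0}, {"tx": 0, "ty": 0, "tz": 0, "ax": 0, "ay": 0, "az": 0}, {"tx": 0, "ty": 0, "tz": 0, "ax": 0, "ay": 0, "az": 0}, {"tx": 0, "ty": 0, "tz": 0, "ax": 0, "ay": 0, "az": 0}, {"tx": -0.01, "ty": 0, "tz": 0, "ax": 0, "ay": 0, "az": 0}, {"tx": -0.03, "ty": 0, "tz": 0, "ax": 0, "ay": 0, "az": 0}, {"tx": -0.04, "ty": 0, "tz": 0, "ax": 0, "ay": 0, "az": 0}, {"tx": -0.04, "ty": 0, "tz": 0, "ax": 0, "ay": 0, "az": 0}, {"tx": -0.04, "ty": 0, "tz": 0, "ax": 0, "ay": 0, "az": 0}, {"tx": 0, "ty": 0, "tz": -0.04, "ax": 0, "ay": 0, "az": 0}, {"tx": 0, "ty": 0, "tz": -0.04, "ax": 0, "ay": 0, "az": 0}, {"tx": 0, "ty": 0, "tz": 0, "ax": 0, "ay": 0, "az": 0}, {"tx": 0, "ty": 0, "tz": 0, "ax": 0, "ay": 0, "az": 0}], jaw=0.065)

```text
time_s: 29.6
tool_pos: [0.6794, -0.0347, 0.1656]
orientation: [-0.433, -0.315, 0.684, -0.496]
wrist_force: [-0.2, -0.2, -0.8]
width: 0.0651
```

```bash
python3 st.py
python3 - <<'E'
from h import *
from plant import viewer
ps=[viewer.grab_frame(n) for n in('top','side')]
for p in ps: print('knob',[(at_z(p,d['uv'],.066).round(3)[:2],round(d['p'],2)) for d in viewer.pinpoint(p,'slide_knob')],'cup',[(d['uv'],d['p']) for d in viewer.pinpoint(p,'slide_cup')][:2])
T,S=(p['image'] for p in ps)
cv2.imwrite('pics/k.png',cv2.hconcat([cv2.resize(T[120:320,120:470],(400,229)),cv2.resize(S[170:370,150:500],(400,229))]))
E
```

```text
t 29.6 j [-0.63  0.78  0.72  1.43 -0.07  1.24 -0.31] p [ 0.6794 -0.0347  0.1656] grasp [ 0.6808 -0.0302  0.1755] w 0.0651
F tool [ 0.78 -0.14 -0.13]
[[-0.133  0.951 -0.28 ]
 [-0.405 -0.31  -0.86 ]
 [-0.905 -0.001  0.426]]
knob [(array([0.553, 0.352]), 0.66), (array([ 0.628, -0.166]), 0.64)] cup []
knob [(array([ 0.638, -0.162]), 0.81)] cup []
```

View pics/k.png

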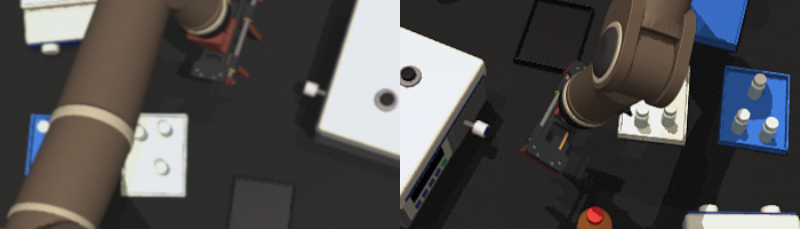

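The knob is back near its start position, the slide is shut, and the three vials stand in the blue tray. One numeric check against the first picture, then I'll hand in.

Run:
```python
from h import *
from plant import viewer,order
ok=[]
for n,(r0,r1,c0,c1) in(('top',(186,212,380,404)),('side',(270,298,208,234))):
    a=cv2.imread(f'pics/{n}0.png'); b=viewer.grab_frame(n)['image']
    m=cv2.matchTemplate(b[r0-25:r1+25,c0-50:c1+50],a[r0:r1,c0:c1],cv2.TM_CCOEFF_NORMED)
    _,v,_,l=cv2.minMaxLoc(m); d=(l[0]-50,l[1]-25); print(n,'knob shift px',d,round(v,3)); ok.append(max(map(abs,d))<=1)
if all(ok): print(order.close_job())
```

```text
top knob shift px (0, 0) 1.0
side knob shift px (0, 0) 0.999
the job is handed in; nothing more can be done
None
```

The job is done and handed in at about 30 s of the 64 s allowed. No verdict is reported back, so the results below are from my own checks.

- **Slide out:** I gripped the knob and pulled the slide 95 mm to its stop. The pictures showed the vial upright in the cup.
- **Vial moved:** I lifted the vial with an 8 N grip and set it down in the free half of the smaller blue tray. I eased the load off before opening the fingers. The highest set-down force I read was about 11 N, against the 30 N limit.
- **Slide home:** I gripped the knob again and pushed the slide back 95 mm.

**Last checks:**
- The knob is 0 px from its starting place in both cameras (match 1.0 and 0.999), so the slide is fully home.
- The vial stands upright beside the two counted vials in the last side view. In the last top view the arm hid most of the blue tray.
- The gripper was clear of everything, and the trays, glassware and other vials looked undisturbed.

**What disagreed:**
- Some network reports were false or several millimetres off, such as "slide_knob" hits over the beaker and the blue tray. I relied on the two-view geometry and the pictures instead.
- My first move call was refused because of its format, and it moved nothing.
- When I first closed on the knob I was about 2 to 4 mm off-centre, which put about 12 N sideways on the wrist. I corrected that before pulling.

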